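Fill the carrier, then hold the sprung hatch for loading

ROBOT

A 6-joint arm with a two-finger parallel gripper is mounted at the origin on the work surface. World frame = base frame: x ahead of the robot, y to its left, z up, the work surface at z = 0. Lengths are in m, angles in rad, forces in N, time in s.
With the tool pointing down it reaches from about 0.375 to 0.825 m from the base axis. Payload 5.5 kg.
Tool frame: the origin (TCP) lies at the very end of the fingers, on their centre line; the grasp point (between the pads) lies 19 mm behind it; z points along the fingers, y is the direction in which the jaws open and shut (so a half turn about z gives the same grasp; the last joint's range is limited). The gripper opens to 85 mm and grips with 20 to 120 N. Pads are 22 mm wide; open, the fingers measure 114 mm over their backs; the gripper's body (76 mm by 85 mm) begins 54 mm behind the grasp point. The pads swing forward as they close: fully open they stand 13 mm farther back than shut.
Start: joints at [1.177, 0.314, -0.047, 1.21, 0, 1.571], TCP at [0.23, 0.554, 0.231] pointing down, gripper open.
Joint ranges: [-2.67, 2.67], [-0.69, 1.73], [-1.03, 1.25], [-2.08, 2.16], [-1.42, 1.45], [-3.14, 3.14]. Speed limits (rad/s): [2.39, 2.39, 3.01, 3.14, 3.14, 3.14].

INTERFACE

Orientations are given as a 3x3 rotation matrix whose columns are the frame's x, y, z axes.
In Python, from bench import robot gives the robot as it stands.
- The arm moves only by the shell command python3 -m jog 'ROWS' [FORCE]. ROWS is JSON, a list of rows, each a list of 5 numbers: the shift along the world's x, y, z in m, then the turn about the world's z in degrees, then the opening, from 0 (shut) to 1 (fully open). In form: [[tx, ty, tz, twist, fingers], ...]. A call has 1 to 10 rows; each row is the pose to reach, as a shift and turn from the pose commanded when the call began; what a row does not reach only later rows make up. A row lasts 1/12 s, in which the tool goes at most 41.7 mm and 7.16 degrees, less where a joint would pass 70% of its speed; a pose out of reach is approached as far as the arm can. A call with a gripper value outside its range is refused whole. The fingers move at their own pace and stop on an object; FORCE is the grip in N (left out, the last holds). Time passes only in rows, so rows that repeat a pose let the fingers close. It gives the time, the measured TCP pose, the force and the opening at its end, in the units of the state.
- robot.get_obs(): the state, without advancing time (a new reading comes with each control period).
- robot.read_camera(name): name is "scene" or "top" or "wrist"; returns a dict with "img" (480x640x3 uint8, blue, green, red), "fx", "fy", "cx", "cy" (pixels), "k1" (the pictures are not rectified: a ray, as slopes to the right and down, at radius r is drawn at 1 + k1 r^2 times it, then the intrinsics apply), "T" (4x4, takes a point from camera to world coordinates). Camera axes: x right, y up, looking along -z (the intrinsics and any distortion apply to the point x, -y, -z); pixel columns grow to the right and rows downward; lengths in m; the calibration is good to about 2 mm. A picture is of the moment at which its call begins. There is no depth.
- robot.close_job(): hands the job in, once; it reports no verdict.
The state is a dict: "t": time; "qpos": joint angles; "joint_vel": joint speeds; "tau": joint torques, N m; "position": TCP position; "eef_rot": TCP orientation; "force": force on the tool from outside, world axes, zero at the start; "ft_torque": the same for the moment, N m; "gripper_width": opening from 0.0 (shut) to 1.0 (fully open).
Only numpy, scipy, OpenCV 4.12 (cv2) and the standard library are available. Lean on these libraries where they do the work, as an engineer would, in place of code of your own. Each camera call takes 0.05 s, during which the arm holds its last target. There are 200 camera calls.

TASK

Take the tall bushing out of the compartment tray and slip it all the way down over the empty post of the carrier. Then raise the blow-off box's sprung hatch by its front bar a little past its balance point, so that its spring is felt to take over but without letting it reach its back stop, and ease it back to five to ten degrees below the balance point, where it would drop shut by itself if you let go. Finish while holding it still there, for the colleague who loads the carrier, and leave all other parts and tools where they are.

Things in the scene. Friction and masses are not known exactly. Their poses are not given: they have to be found in the camera images.
- bushing_center (a point): Centre (half-way up) of the loose tall steel bushing: an upright plain tube, 34 mm outside, 20 mm bore, 44 mm tall, about 200 g, standing in one of the three compartments of the tray. The other two compartments hold a low collar (34 mm outside, 14 mm tall, bored) and a solid plug (34 mm across, 44 mm tall, no bore).
- tray_in (a point): Centre of the inner floor of the fixed dark wooden compartment tray, 6 mm above the bench. The tray is 130 mm (its x) by 210 mm (its y), walls 6 mm thick with rims 22 mm above the bench; two dividers across it make three compartments side by side along its y, each 118 mm in x and about 62 mm in y. A part is most easily gripped with the fingers apart along the tray's x.
- post_seat (a point): Foot of the empty post, on the carrier's plate, 10 mm above the bench; z up, axes along the carrier's. The carrier is a fixed aluminium plate 80 mm (x) by 200 mm (y) by 10 mm with three upright posts 65 mm apart along its y; this one is at its +y end, the other two carry bushings like the loose one. The posts are 14 mm across and rise 32 mm above the plate, the last 6 mm tapering to 6 mm. A seated bushing's foot rests on the plate, its centre 22 mm above this point.
- hatch (a joint): Angle of the hatch, the flat steel lid (180 mm by 220 mm, 4 mm thick, 0.9 kg) of the fixed grey blow-off box: 0 = shut and level, growing as the front edge rises; back stop at 1.50 rad. Its hinge spring carries part of the weight: below the balance point at 1.10 rad (63 degrees) it falls shut by itself, above it goes on opening by itself. The pull needed at the bar is about 1.3 N when shut and falls to nothing at the balance point; friction is slight.
- hatch_bar (a point): Middle of the hatch's pull bar, which moves with the hatch: a round bar 12 mm across and 120 mm long, along the hatch's y, held by two arms at its ends (about 98 mm clear between them), 40 mm beyond the hatch's front edge and 220 mm from the hinge axis. Shut, it is level at about 113 mm above the bench, with about 30 mm of free space between bar and box. Being round, it can turn between gripping fingers while the hatch swings.
- hatch_hinge (a point): Middle of the hinge axis, on the far top rim of the blow-off box, 110 mm above the bench; fixed. Its y is the hinge axis, its -x points horizontally from the hinge to the front of the box (180 mm by 220 mm by 110 mm high). The bar's axis is 220 mm from it along the lid and 3 mm above the lid line.
- bushing_a: Bystander: bushing on the carrier's -y post; origin at the middle of its foot.
- bushing_b: Bystander: bushing on the carrier's middle post; origin at the middle of its foot.
- collar: Bystander: low steel collar in the tray, 34 mm across, 14 mm tall; origin under its centre.
- plug: Bystander: solid steel plug in the tray, 34 mm across, 44 mm tall; origin under its centre.
- spindle: Bystander: small stepped steel spindle standing between box and tray, 28 mm across, 45 mm tall; origin under its centre.
- jar: Bystander: amber jar with a black cap, 52 mm across, 75 mm tall, standing; origin under its centre.
- wrench: Bystander: steel wrench lying on the bench in front of the box.
- caliper: Bystander: steel caliper with a black slide, 150 mm long, 10 mm thick, lying on the bench.
Not all that is in view belongs to the job. What is shaped like the part that bears bushing_center but green is not meant.

How it is judged:
By the outcome, as a careful person would: the job done as asked, in the order asked, and still so for the second after the job is handed in, while the arm keeps its last pose, push and grip.
It also fails if it takes over 61 s, if anything falls off the work surface, if the arm or the gripper's body presses on something with over 40 N, if the wrist force passes 120 N, or if a joint passes its speed limit or range.

## Working session

There is one attempt and no reset: what is moved stays moved. The work goes in short steps, Python scripts to look and compute and a shell command to move; the robot and the scene stay as the last step left them, time stands still between calls to the robot, and variables do not carry over. Pictures are saved under pics/ and viewed, about 8 in all and at most 12, crops included, and the job is handed in when it is done.

```bash
mkdir -p pics
cat > h.py <<'E'
import numpy as np, cv2
from bench import robot
def shot(cam,name):
    c=robot.read_camera(cam); cv2.imwrite(f'pics/{name}.png',c['img'])
    np.savez(f'pics/{name}.npz',**{k:np.array(v) for k,v in c.items()}); return c
def K(c): return np.array([[c['fx'],0,c['cx']],[0,c['fy'],c['cy']],[0,0,1.]],float)
def pix2w(c,uv,z):
    p=cv2.undistortPoints(np.array([[uv]],float),K(c),np.array([float(c['k1']),0,0,0]))[0,0]
    T=np.array(c['T']); d=T[:3,:3]@np.array([p[0],-p[1],-1]); o=T[:3,3]
    return o+d*(z-o[2])/d[2]
def w2pix(c,P):
    T=np.array(c['T']); q=T[:3,:3].T@(np.array(P,float)-T[:3,3]); q=np.array([[q[0],-q[1],-q[2]]])
    return cv2.projectPoints(q,np.zeros(3),np.zeros(3),K(c),np.array([float(c['k1']),0,0,0]))[0][0,0]
def load(name): return np.load(f'pics/{name}.npz')
E
python3 - <<'E'
from h import *
for n in ('top','scene'):
    c=shot(n,n+'0'); print(n,c['fx'],c['cx'],c['cy'],c['k1'],np.round(c['T'],3).tolist())
o=robot.get_obs(); print(o)
E
```

```text
top 520.3985094466867 323.64677398893883 231.42687983712085 -0.1397090889196283 [[-0.003, 0.992, -0.129, 0.378], [-1.0, -0.001, 0.021, -0.028], [0.02, 0.129, 0.991, 1.063], [0.0, 0.0, 0.0, 1.0]]
scene 457.4625503219772 317.9674828261555 243.34058159665494 -0.09134672067107345 [[0.045, -0.627, 0.778, 1.219], [0.999, 0.011, -0.049, -0.087], [0.022, 0.779, 0.627, 0.671], [0.0, 0.0, 0.0, 1.0]]
{'t': 0.1, 'qpos': array([ 1.17699030e+00,  3.14147639e-01, -4.79842606e-02,  1.21019383e+00,
       -1.46941089e-05,  1.57076445e+00]), 'joint_vel': array([ 2.51483849e-04, -7.48331722e-05,  3.48510896e-03, -1.38686777e-03,
       -3.72833026e-04, -9.13385610e-04]), 'tau': array([-6.52481640e-05, -5.40766490e+01,  3.40541768e+01,  1.11170308e-02,
        2.19276859e-05, -4.88880062e-06]), 'position': array([0.2300283 , 0.55359069, 0.23052311]), 'eef_rot': array([[-9.23467597e-01,  3.83675995e-01, -5.73272021e-04],
       [ 3.83676423e-01,  9.23466508e-01, -1.41797470e-03],
       [-1.46453416e-05, -1.52940464e-03, -9.99998830e-01]]), 'force': array([ 0.15929406, -0.79766036,  0.66732848]), 'ft_torque': array([-0.0443052 , -0.03841747,  0.01697595]), 'gripper_width': 0.9964284786002269}
```

View pics/top0.png

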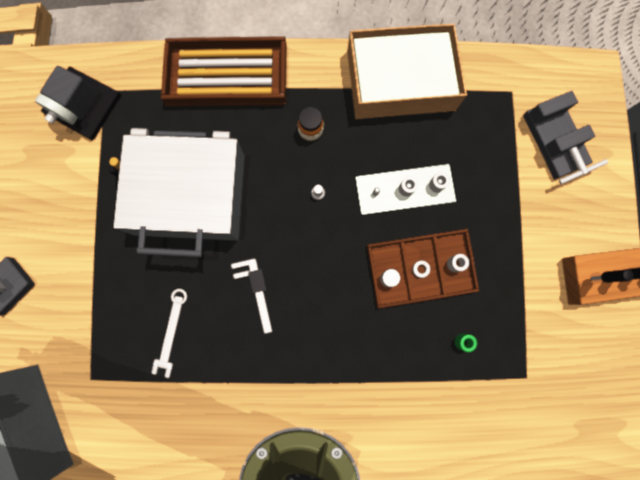

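View pics/scene0.png

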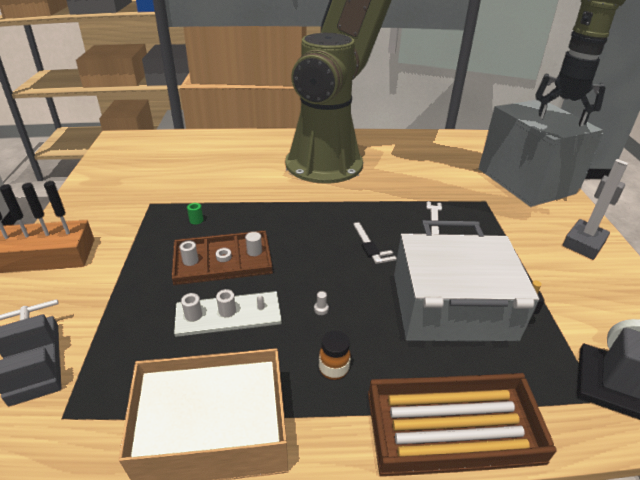

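The top view shows the bushing at about (460,262), the collar at (422,268), the plug at (391,278), the empty post at (376,191) and the hatch bar at (140–201, 252). The green look-alike is at (468,343). The scene view agrees.

Run:
```python
from h import *
c=load('top0')
def P(n,uv,z): p=pix2w(c,uv,z); print(n,np.round(p,4)); return p
P('bush top',(460,262),.05);P('collar',(422,268),.02);P('plug',(391,278),.05)
t=[P('tray',u,.022) for u in((369,243),(468,230),(479,292),(377,307))]
print(np.mean(t,0), [np.linalg.norm(t[i]-t[(i+1)%4]) for i in range(4)])
k=[P('car',u,.01) for u in((356,177),(450,165),(456,201),(361,214))]
print(np.mean(k,0), [np.linalg.norm(k[i]-k[(i+1)%4]) for i in range(4)])
for q in (t,k):
    d=(q[0]+q[3]-q[1]-q[2]); print('y axis yaw',np.degrees(np.arctan2(-d[0],d[1])))
P('post tip',(376,191),.042);P('b',(408,184.5),.054);P('a',(439,182),.054)
P('barL',(140,251),.113);P('barR',(201,254),.113)
l=[P('lid',u,.11) for u in((124,136),(238,139),(238,236),(115,230))]
print([np.linalg.norm(l[i]-l[(i+1)%4]) for i in range(4)])
img=c['img']; a=cv2.resize(img[110:320,340:490],None,fx=3,fy=3,interpolation=cv2.INTER_CUBIC)[:600]
b=cv2.resize(img[120:270,105:250],None,fx=2.4,fy=2.4,interpolation=cv2.INTER_CUBIC)
o=np.zeros((600,800,3),np.uint8); o[:600,:450]=a; o[:b.shape[0],452:452+b.shape[1]]=b[:,:348]
cv2.imwrite('pics/crop1.png',o)
```

```text
bush top [ 0.4489 -0.3186  0.05  ]
collar [ 0.4393 -0.2482  0.02  ]
plug [ 0.4183 -0.1801  0.05  ]
tray [ 0.4902 -0.1409  0.022 ]
tray [ 0.5165 -0.3458  0.022 ]
tray [ 0.3896 -0.3644  0.022 ]
tray [ 0.3618 -0.1553  0.022 ]
[ 0.43950838 -0.25158302  0.022     ] [np.float64(0.2066453781976727), np.float64(0.12828937211349503), np.float64(0.21093118024310353), np.float64(0.12917297283581744)]
car [ 0.6293 -0.1172  0.01  ]
car [ 0.6565 -0.3167  0.01  ]
car [ 0.5792 -0.3263  0.01  ]
car [ 0.5514 -0.1266  0.01  ]
[ 0.60407964 -0.22171346  0.01      ] [np.float64(0.20133579755283396), np.float64(0.07783183140858145), np.float64(0.20169254358132602), np.float64(0.07841571610879407)]
y axis yaw 7.449991940904411
y axis yaw 7.846023017772513
post tip [ 0.593  -0.1544  0.042 ]
b [ 0.6039 -0.2174  0.054 ]
a [ 0.6094 -0.2806  0.054 ]
barL [0.4656 0.2929 0.113 ]
barR [0.4603 0.178  0.113 ]
lid [0.6883 0.3371 0.11  ]
lid [0.6796 0.1146 0.11  ]
lid [0.4939 0.1106 0.11  ]
lid [0.5053 0.3441 0.11  ]
[np.float64(0.22264092366128146), np.float64(0.18571892430488426), np.float64(0.23374890888733732), np.float64(0.18311859918538906)]
```

View pics/crop1.png

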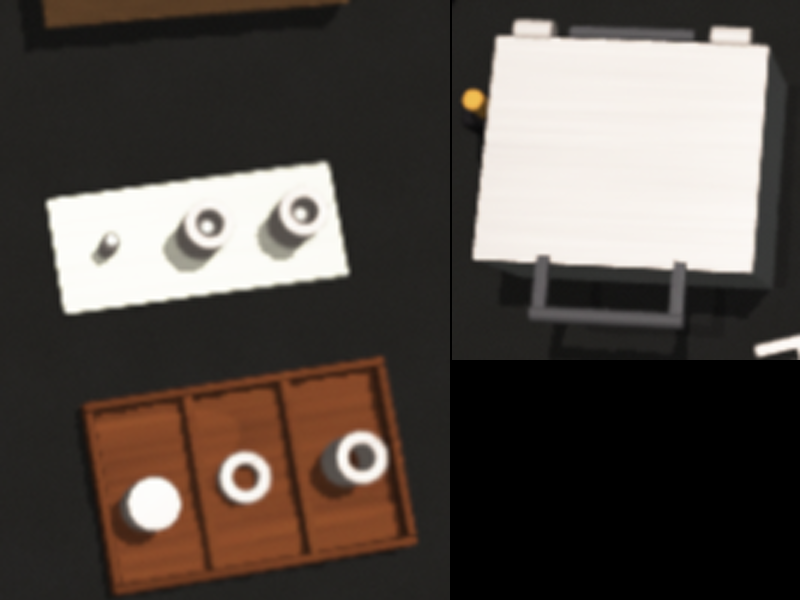

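Post is at about (0.595, -0.157) and the bushing at about (0.4475, -0.319), with tray yaw about 7.5°. The measured tray, carrier and lid sizes match the given ones. I'll move above the bushing with the jaws along the tray's x.

```bash
python3 -m jog '[[0.25,-0.3,0.02,-60,1],[0.25,-0.3,0.02,-60,1],[0.25,-0.3,0.02,-60,1],[0.25,-0.3,0.02,-60,1],[0.25,-0.3,0.02,-60,1],[0.25,-0.3,0.02,-60,1],[0.25,-0.3,0.02,-60,1],[0.25,-0.3,0.02,-60,1],[0.25,-0.3,0.02,-60,1],[0.25,-0.3,0.02,-60,1]]' 40
python3 -m jog '[[-0.03,-0.57,-0.05,0,1],[-0.03,-0.57,-0.05,0,1],[-0.03,-0.57,-0.05,0,1],[-0.03,-0.57,-0.05,0,1],[-0.03,-0.57,-0.05,0,1],[-0.03,-0.57,-0.05,0,1],[-0.03,-0.57,-0.05,0,1],[-0.03,-0.57,-0.05,0,1],[-0.03,-0.57,-0.05,0,1],[-0.03,-0.57,-0.05,0,1]]'
```

```text
t: 0.93
position: [0.4827, 0.2502, 0.2513]
eef_rot: [[-0.123, 0.992, 0.001], [0.992, 0.123, -0.002], [-0.002, 0.001, -1.0]]
force: [-0.1, 0.5, 0.7]
gripper_width: 1.0
t: 1.77
position: [0.4576, -0.1623, 0.2147]
eef_rot: [[-0.129, 0.992, -0.0], [0.992, 0.129, 0.0], [0.0, -0.0, -1.0]]
force: [0.6, 0.2, 0.2]
gripper_width: 0.995
```

```bash
python3 -m jog '[[-0.01,-0.155,-0.03,0,1],[-0.01,-0.155,-0.03,0,1],[-0.01,-0.155,-0.03,0,1],[-0.01,-0.155,-0.03,0,1],[-0.01,-0.155,-0.03,0,1],[-0.01,-0.155,-0.03,0,1],[-0.01,-0.155,-0.03,0,1]]'
python3 - <<'E'
from h import *
c=shot('wrist','w1'); print(np.round(c['T'],4).tolist(), robot.get_obs()['position'])
for n,p in dict(bush=(.4475,-.319,.05),tray=(.4395,-.2516,.022)).items(): print(n,w2pix(c,p))
E
```

```text
t: 2.35
position: [0.448, -0.3149, 0.1845]
eef_rot: [[-0.129, 0.992, -0.001], [0.992, 0.129, 0.001], [0.001, -0.001, -1.0]]
force: [0.2, 0.5, 0.5]
gripper_width: 0.999
[[0.9917, -0.1229, -0.0384, 0.438], [0.1288, 0.9448, 0.3012, -0.2379], [-0.0007, -0.3036, 0.9528, 0.3263], [0.0, 0.0, 0.0, 1.0]] [ 0.44825528 -0.31449497  0.18483288]
bush [316.32083649 230.7908081 ]
tray [317.25942854 143.93233999]
```

View pics/w1.png

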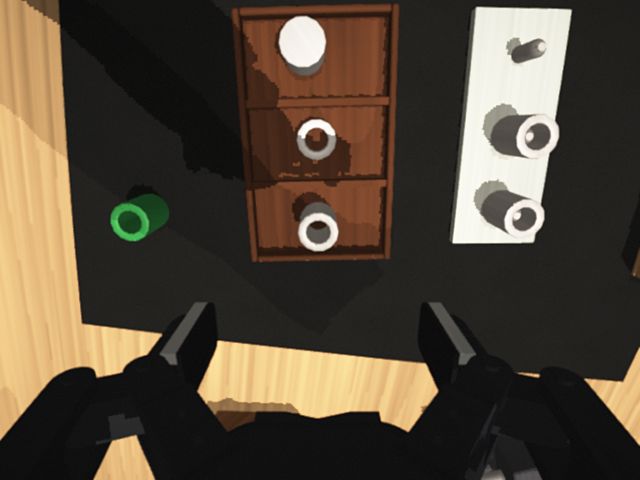

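Run:
```python
from h import *
c=load('w1')
for n,uv,z in [('bush',(318,232),.05),('post',(539,45),.042),('b',(538,136),.054),('a',(522.5,217),.054),('collar',(316,138),.02)]:
    print(n,np.round(pix2w(c,uv,z),4))
p=np.array([.4485,-.320]); print(p-robot.get_obs()['position'][:2])
```

```text
bush [ 0.449  -0.3198  0.05  ]
post [ 0.5932 -0.1573  0.042 ]
b [ 0.6046 -0.2216  0.054 ]
a [ 0.6115 -0.2846  0.054 ]
collar [ 0.4378 -0.247   0.02  ]
[ 0.00024472 -0.00550503]
```

```bash
python3 -m jog '[[0.0,-0.005,-0.02,0,0.65],[0.0,-0.005,-0.06,0,0.65],[0.0,-0.005,-0.1,0,0.65],[0.0,-0.005,-0.13,0,0.65],[0.0,-0.005,-0.15,0,0.65],[0.0,-0.005,-0.16,0,0.65],[0.0,-0.005,-0.168,0,0.65],[0.0,-0.005,-0.168,0,0.65]]'
```

```text
t: 3.07
position: [0.4484, -0.3194, 0.0164]
eef_rot: [[-0.131, 0.991, -0.001], [0.991, 0.131, 0.001], [0.001, -0.001, -1.0]]
force: [0.6, 0.6, -0.0]
gripper_width: 0.647
```

```bash
python3 -m jog '[[0,0,0,0,0.3],[0,0,0,0,0.3],[0,0,0,0,0.3],[0,0,0,0,0.3],[0,0,0,0,0.3],[0,0,0,0,0.3],[0,0,0,0,0.3],[0,0,0,0,0.3]]' 40
```

```text
t: 3.73
position: [0.4498, -0.3212, 0.0187]
eef_rot: [[-0.129, 0.992, 0.003], [0.992, 0.129, -0.001], [-0.002, 0.003, -1.0]]
force: [-0.1, 1.3, 7.2]
gripper_width: 0.378
```

```bash
python3 -m jog '[[0,0,0.01,0,0.3],[0,0,0.03,0,0.3],[0,0,0.06,0,0.3],[0,0,0.09,0,0.3],[0,0,0.11,0,0.3],[0,0,0.11,0,0.3]]'
python3 - <<'E'
from h import *
c=shot('wrist','w2'); o=robot.get_obs(); print(o['position'],o['force'],o['gripper_width'],np.round(c['T'],4).tolist())
cv2.imwrite('pics/w2c.png',c['img'])
E
```

```text
t: 4.23
position: [0.4509, -0.3224, 0.1324]
eef_rot: [[-0.129, 0.992, 0.006], [0.992, 0.129, -0.005], [-0.005, 0.006, -1.0]]
force: [0.3, -0.2, -0.9]
gripper_width: 0.377
[ 0.44995702 -0.32168627  0.12993943] [-0.20227574  0.12979539 -2.67267803] 0.37495183599173365 [[0.9916, -0.121, -0.0453, 0.4399], [0.1291, 0.943, 0.3068, -0.2445], [0.0056, -0.31, 0.9507, 0.2736], [0.0, 0.0, 0.0, 1.0]]
```

View pics/w2c.png

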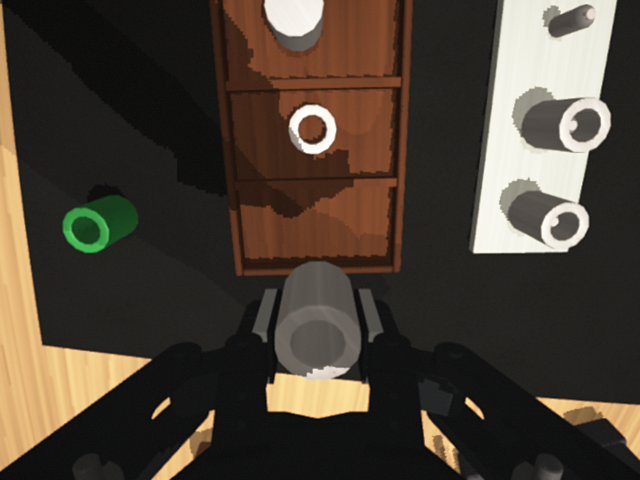

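The bushing is held upright between the pads, with its top rim near (318,345), and its compartment is empty. I'll refine the post position and check how the bushing sits in the grip.

```bash
python3 - <<'E'
from h import *
c=load('w2'); o=robot.get_obs()
print('post',pix2w(c,(589,13),.042),'b',pix2w(c,(588,124),.054),'a',pix2w(c,(566,223),.054))
p=o['position'];R=o['eef_rot']
for d in (-.0313,0.0127): print(d,w2pix(c,p+R@np.array([0,0,d])))
E
python3 -m jog '[[0.036,0.041,0,0,0.3],[0.072,0.083,0,0,0.3],[0.11,0.125,0,0,0.3],[0.135,0.15,0,0,0.3],[0.143,0.163,0,0,0.3],[0.143,0.163,0,0,0.3],[0.143,0.163,0,0,0.3]]'
python3 - <<'E'
from h import *
c=shot('wrist','w3');c2=shot('top','t3'); s=shot('scene','s3'); o=robot.get_obs(); print(o['position'],o['eef_rot'].round(3).tolist())
p=o['position']; q=p.copy(); q[2]-=.0127; print('foot top/scene pix',w2pix(c2,q),w2pix(s,q),'post tip',w2pix(s,(.594,-.157,.042)))
u,v=w2pix(s,(.594,-.157,.06)).astype(int)
u2,v2=w2pix(c2,(.594,-.157,.06)).astype(int)
a=cv2.resize(s['img'][v-80:v+70,u-70:u+60],(520,600),interpolation=cv2.INTER_CUBIC)
cv2.imwrite('pics/s3c.png',a); print(u-70,v-80)
E
```

```text
post [ 0.59397536 -0.15790466  0.042     ] b [ 0.60583001 -0.22100793  0.054     ] a [ 0.61325876 -0.2837484   0.054     ]
-0.0313 [315.38339626 342.43115523]
0.0127 [315.69127476 290.02184299]
t: 4.87
position: [0.5922, -0.1545, 0.1252]
eef_rot: [[-0.134, 0.991, -0.002], [0.991, 0.134, 0.001], [0.001, -0.002, -1.0]]
force: [0.1, -1.0, -1.7]
gripper_width: 0.373
[ 0.58986495 -0.15779099  0.12575182] [[-0.129, 0.992, -0.003], [0.992, 0.129, 0.0], [0.0, -0.003, -1.0]]
foot top/scene pix [382.35231123 184.82281761] [256.91248985 265.68565939] post tip [259.53882629 294.76728324]
188 208
```

View pics/s3c.png

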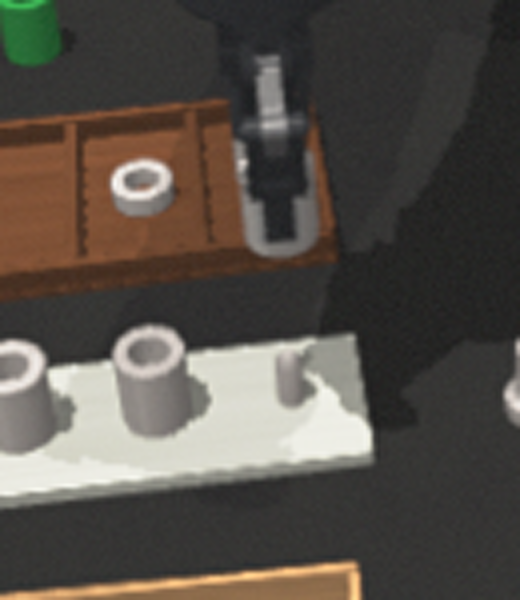

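View pics/w3.png

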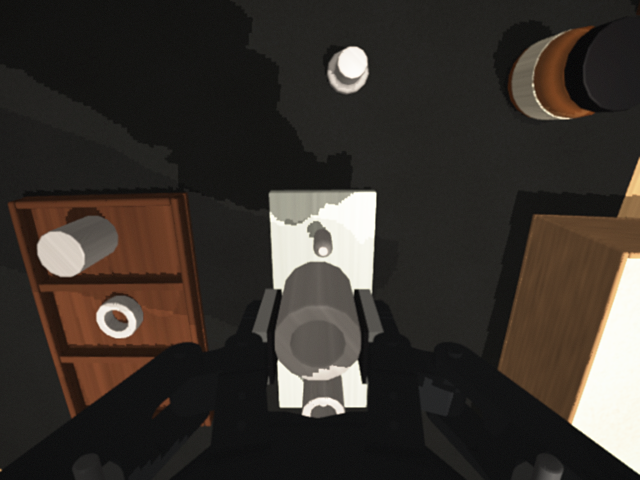

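The post tip is at (323,250) in the wrist view and about (260.5,296.5) in the scene view. The bushing hangs straight.

```bash
python3 - <<'E'
from h import *
c=load('w3');s=load('s3')
print('post w',pix2w(c,(322.5,250),.042),'s',pix2w(s,(260.5,296.3),.042))
print('foot scene view centre', 'pred front-foot edge', w2pix(s,(.594+.017,-.157,.113)))
o=robot.get_obs(); print(o['position'],o['force'])
q=o['position'].copy(); q[2]-=.0127-.0; print(w2pix(s,q+[.017,0,0]))
E
python3 -m jog '[[0,0,0,0,0.3],[0,0,0,0,0.3]]'
```

```text
post w [ 0.59578431 -0.15646687  0.042     ] s [ 0.59815726 -0.1549459   0.042     ]
foot scene view centre pred front-foot edge [256.67528223 273.53273414]
[ 0.58986495 -0.15779099  0.12575182] [ 0.78375645  0.95438405 -1.6993735 ]
[256.36664876 271.96063219]
t: 5.18
position: [0.5903, -0.1586, 0.1267]
eef_rot: [[-0.128, 0.992, -0.001], [0.992, 0.128, -0.0], [0.0, -0.001, -1.0]]
force: [0.9, -0.2, -1.6]
gripper_width: 0.375
```

```bash
python3 -m jog '[[0.005,0.001,-0.01,0,0.3],[0.005,0.001,-0.03,0,0.3],[0.005,0.001,-0.05,0,0.3],[0.005,0.001,-0.062,0,0.3],[0.005,0.001,-0.062,0,0.3],[0.005,0.001,-0.062,0,0.3],[0.005,0.001,-0.062,0,0.3]]'
python3 - <<'E'
from h import *
c=shot('wrist','w4'); s=shot('scene','s4'); o=robot.get_obs(); print(o['position'],o['force'])
q=o['position']; q=q+[0,0,-.0127]; print('tip',w2pix(s,(.596,-.157,.042)),'foot front',w2pix(s,q+[.017,0,0]))
a=cv2.resize(s['img'][240:330,210:290],None,fx=5,fy=5,interpolation=cv2.INTER_CUBIC)
b=c['img'][180:480,140:500]
o=np.zeros((460,780,3),np.uint8); o[:450,:400]=a; o[:300,410:770]=b; cv2.imwrite('pics/x4.png',o)
E
```

```text
t: 5.77
position: [0.597, -0.1568, 0.0657]
eef_rot: [[-0.129, 0.992, 0.001], [0.992, 0.129, -0.0], [-0.0, 0.001, -1.0]]
force: [0.2, 0.3, -1.7]
gripper_width: 0.377
[ 0.59746949 -0.1567704   0.06624228] [ 0.09362406 -0.10505148 -2.30095348]
tip [259.4841283  295.51057234] foot front [258.71743307 298.20311518]
```

View pics/x4.png

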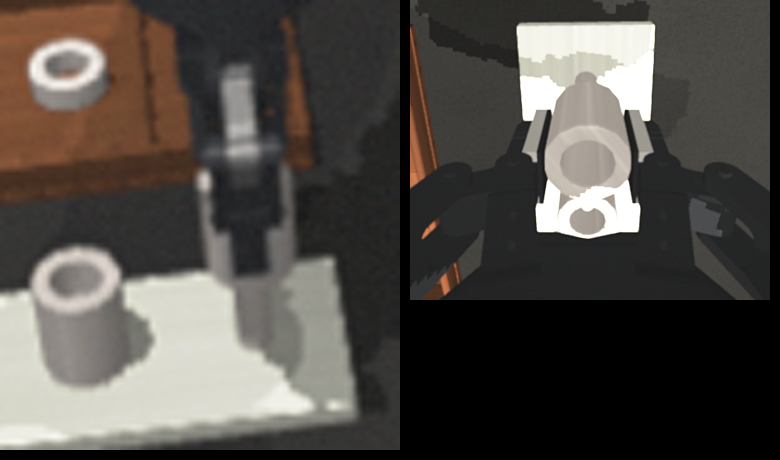

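Scene crop: the post (x≈254) lies under the bushing (x≈251). Wrist crop: the two are also in line. I'll lower it while watching the force.

```bash
python3 -m jog '[[0,0,-0.006,0,0.3],[0,0,-0.012,0,0.3],[0,0,-0.018,0,0.3],[0,0,-0.024,0,0.3],[0,0,-0.03,0,0.3],[0,0,-0.03,0,0.3]]'
```

```text
t: 6.37
position: [0.5951, -0.1561, 0.0331]
eef_rot: [[-0.129, 0.992, -0.003], [0.992, 0.129, 0.001], [0.001, -0.002, -1.0]]
force: [-0.9, 0.8, -2.0]
gripper_width: 0.375
```

```bash
python3 -m jog '[[0,0,-0.003,0,0.3],[0,0,-0.006,0,0.3],[0,0,-0.008,0,0.3],[0,0,-0.01,0,0.3],[0,0,-0.01,0,0.3]]'
```

```text
t: 6.78
position: [0.5962, -0.1564, 0.0246]
eef_rot: [[-0.129, 0.992, -0.0], [0.992, 0.129, 0.0], [0.0, -0.0, -1.0]]
force: [-0.5, 0.9, -2.1]
gripper_width: 0.372
```

```bash
python3 -m jog '[[0,0,-0.001,0,0.3],[0,0,-0.002,0,0.3],[0,0,-0.003,0,0.3],[0,0,-0.003,0,0.3]]'
```

```text
t: 7.12
position: [0.5966, -0.1564, 0.0227]
eef_rot: [[-0.129, 0.992, 0.001], [0.992, 0.129, -0.0], [-0.0, 0.001, -1.0]]
force: [-1.3, 0.7, 4.2]
gripper_width: 0.373
```

It has made contact at the expected height (TCP 0.0227), so I'll release and retreat.

```bash
python3 -m jog '[[0,0,0,0,0.65],[0,0,0,0,0.65],[0,0,0,0,0.65],[0,0,0,0,0.65],[0,0,0.01,0,0.65],[0,0,0.04,0,0.65],[0,0,0.08,0,0.65],[0,0,0.12,0,0.65],[0,0,0.16,0,0.65],[0,0,0.18,0,0.65]]'
python3 - <<'E'
from h import *
c=load('top0')
l=[(0.6883,0.3371),(0.6796,0.1146)]
print('bar yaw',np.degrees(np.arctan2(-(0.4656-0.4603),0.2929-0.178)),'lid',np.degrees(np.arctan2(-(l[0][0]-l[1][0]),l[0][1]-l[1][1])))
E
```

```text
t: 7.95
position: [0.5984, -0.1569, 0.2084]
eef_rot: [[-0.129, 0.992, 0.007], [0.992, 0.129, -0.002], [-0.003, 0.006, -1.0]]
force: [0.3, -0.4, 0.8]
gripper_width: 0.654
bar yaw -2.641014221981486 lid -2.2391886575419817
```

```bash
python3 -m jog '[[-0.135,0.392,0.03,-10,0.65],[-0.135,0.392,0.03,-10,0.65],[-0.135,0.392,0.03,-10,0.65],[-0.135,0.392,0.03,-10,0.65],[-0.135,0.392,0.03,-10,0.65],[-0.135,0.392,0.03,-10,0.65],[-0.135,0.392,0.03,-10,0.65],[-0.135,0.392,0.03,-10,0.65],[-0.135,0.392,0.03,-10,0.65],[-0.135,0.392,0.03,-10,0.65]]'
python3 -m jog '[[0,0.0,0,0,0.65],[0,0.0,0,0,0.65],[0,0,0,0,0.65]]'
python3 - <<'E'
from h import *
c=shot('wrist','w5'); s=shot('scene','s5'); o=robot.get_obs(); print(o['position'],o['force'])
print('bar mid pred',w2pix(c,(.463,.2355,.113)))
v,u=[int(x) for x in w2pix(s,(.595,-.157,.03))][::-1]
b=cv2.resize(s['img'][v-45:v+45,u-60:u+30],(310,310),interpolation=cv2.INTER_CUBIC)
o=np.zeros((480,800,3),np.uint8); o[:,:480]=c['img'][:,80:560]; o[:310,490:]=b; cv2.imwrite('pics/x5.png',o)
E
```

```text
t: 8.78
position: [0.4604, 0.2374, 0.2331]
eef_rot: [[0.045, 0.999, 0.001], [0.999, -0.045, 0.001], [0.001, 0.001, -1.0]]
force: [1.0, 0.2, 0.2]
gripper_width: 0.649
t: 9.03
position: [0.4614, 0.2354, 0.2324]
eef_rot: [[0.044, 0.999, 0.001], [0.999, -0.044, -0.0], [-0.0, 0.001, -1.0]]
force: [-0.2, -0.4, 0.2]
gripper_width: 0.653
[0.46175579 0.23436603 0.23207121] [ 0.37568768 -0.71190199 -0.37979843]
bar mid pred [319.34077863 230.92579605]
```

View pics/x5.png

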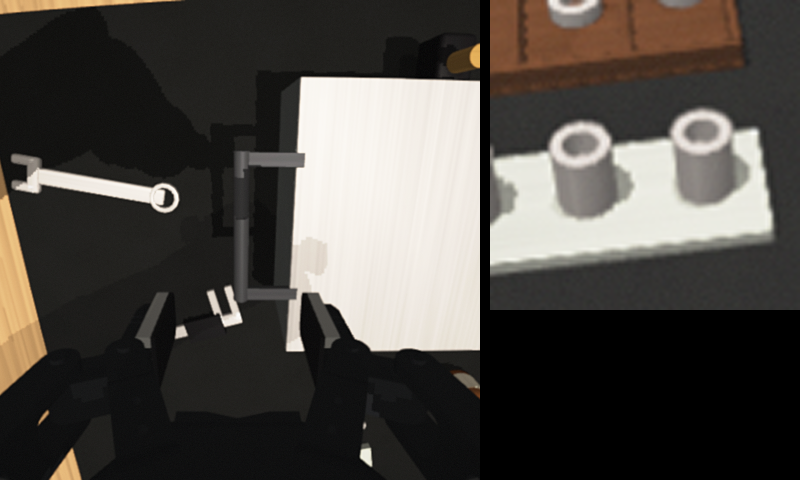

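The bushing is seated: its rim is level with its neighbours'. The bar's middle is at (321,225) in the wrist image, which gives about (0.464, 0.238), and it is aligned with the jaws. I'll narrow the fingers to about 27 mm to fit the gap and descend.

```bash
python3 -m jog '[[0.0025,0.003,-0.02,0,0.32],[0.0025,0.003,-0.05,0,0.32],[0.0025,0.003,-0.07,0,0.32],[0.0025,0.003,-0.09,0,0.32],[0.0025,0.003,-0.1,0,0.32],[0.0025,0.003,-0.11,0,0.32],[0.0025,0.003,-0.12,0,0.32],[0.0025,0.003,-0.128,0,0.32],[0.0025,0.003,-0.134,0,0.32],[0.0025,0.003,-0.134,0,0.32]]' 20
```

```text
t: 9.97
position: [0.4635, 0.2382, 0.097]
eef_rot: [[0.045, 0.999, -0.001], [0.999, -0.045, -0.001], [-0.001, -0.001, -1.0]]
force: [-0.1, 1.3, 0.3]
gripper_width: 0.32
```

```bash
python3 -m jog '[[0,0,0,0,0.05],[0,0,0,0,0.05],[0,0,0,0,0.05],[0,0,0,0,0.05],[0,0,0,0,0.05],[0,0,0,0,0.05]]' 25
```

```text
t: 10.47
position: [0.4643, 0.2387, 0.0983]
eef_rot: [[0.045, 0.999, 0.001], [0.999, -0.045, 0.0], [0.0, 0.001, -1.0]]
force: [-0.3, -0.8, 0.9]
gripper_width: 0.125
```

Run:
```python
import numpy as np
for th in list(range(0,72,3))+[55.5,70]:
    t=np.radians(th); f=.22-(.22*np.cos(t)-.003*np.sin(t)); h=.22*np.sin(t)+.003*np.cos(t)-.003
    print(th, round(f*.999,4), round(-f*.0445,4), round(h,4))
```

```text
0 0.0 -0.0 0.0
3 0.0005 -0.0 0.0115
6 0.0015 -0.0001 0.023
9 0.0032 -0.0001 0.0344
12 0.0054 -0.0002 0.0457
15 0.0083 -0.0004 0.0568
18 0.0117 -0.0005 0.0678
21 0.0157 -0.0007 0.0786
24 0.0202 -0.0009 0.0892
27 0.0253 -0.0011 0.0996
30 0.0309 -0.0014 0.1096
33 0.0371 -0.0017 0.1193
36 0.0437 -0.0019 0.1287
39 0.0509 -0.0023 0.1378
42 0.0585 -0.0026 0.1464
45 0.0665 -0.003 0.1547
48 0.0749 -0.0033 0.1625
51 0.0838 -0.0037 0.1699
54 0.093 -0.0041 0.1767
57 0.1026 -0.0046 0.1831
60 0.1125 -0.005 0.189
63 0.1227 -0.0055 0.1944
66 0.1331 -0.0059 0.1992
69 0.1438 -0.0064 0.2035
55.5 0.0978 -0.0044 0.18
70 0.1474 -0.0066 0.2048
```

```bash
python3 -m jog '[[0.0005,0,0.0115,0,0.05],[0.0015,0,0.023,0,0.05],[0.0032,0,0.0344,0,0.05],[0.0054,0,0.0457,0,0.05],[0.0083,0,0.0568,0,0.05],[0.0117,-0.0005,0.0678,0,0.05],[0.0157,-0.0007,0.0786,0,0.05],[0.0202,-0.0009,0.0892,0,0.05],[0.0253,-0.0011,0.0996,0,0.05],[0.0309,-0.0014,0.1096,0,0.05]]'
```

```text
t: 11.3
position: [0.4932, 0.2373, 0.2076]
eef_rot: [[0.044, 0.999, -0.003], [0.999, -0.044, 0.0], [0.0, -0.003, -1.0]]
force: [-3.5, 0.9, 0.0]
gripper_width: 0.128
```

```bash
python3 -m jog '[[0.0062,-0.0003,0.0097,0,0.05],[0.0128,-0.0005,0.0191,0,0.05],[0.02,-0.0009,0.0282,0,0.05],[0.0276,-0.0012,0.0368,0,0.05],[0.0356,-0.0016,0.0451,0,0.05],[0.044,-0.0019,0.0529,0,0.05],[0.0529,-0.0023,0.0603,0,0.05],[0.0621,-0.0027,0.0671,0,0.05],[0.0621,-0.0027,0.0671,0,0.05],[0.0621,-0.0027,0.0671,0,0.05]]'
python3 - <<'E'
from h import *
s=shot('scene','s6');c=shot('wrist','w6'); o=robot.get_obs(); print(o['position'],o['force'],o['gripper_width'])
a=s['img'][140:400,360:600]; o=np.zeros((520,800,3),np.uint8)
o[:,:480]=cv2.resize(a,(480,520),interpolation=cv2.INTER_CUBIC); o[:240,480:]=cv2.resize(c['img'],(320,240)); cv2.imwrite('pics/x6.png',o)
H=np.array([.684,.2285,.110]);d=np.array([.999,-.0445,0]);yy=np.array([.0445,.999,0])
for th in (50,54,58):
    t=np.radians(th); m=H-d*(.22*np.cos(t)-.003*np.sin(t))+[0,0,.22*np.sin(t)+.003*np.cos(t)]
    fr=H-d*.18*np.cos(t)+[0,0,.18*np.sin(t)]
    print(th,'bar ends',[((w2pix(s,m+k*yy*.06)-[360,140])*2).round(1).tolist() for k in(-1,1)],'lid edge',[((w2pix(s,fr+k*yy*.11)-[360,140])*2).round(1).tolist() for k in(-1,1)])
E
```

```text
t: 12.13
position: [0.5552, 0.2343, 0.2768]
eef_rot: [[0.045, 0.999, -0.002], [0.999, -0.045, 0.001], [0.001, -0.002, -1.0]]
force: [-10.3, -2.2, 13.9]
gripper_width: 0.127
[0.5547597  0.23440425 0.27656024] [-10.64699668  -2.47745174  12.6779491 ] 0.1287880339881453
50 bar ends [[172.6, 64.4], [306.6, 68.4]] lid edge [[114.5, 109.5], [359.5, 115.8]]
54 bar ends [[177.9, 62.1], [314.3, 66.2]] lid edge [[117.9, 108.1], [366.5, 114.6]]
58 bar ends [[183.4, 61.0], [322.3, 65.3]] lid edge [[121.4, 107.8], [373.7, 114.4]]
```

View pics/x6.png

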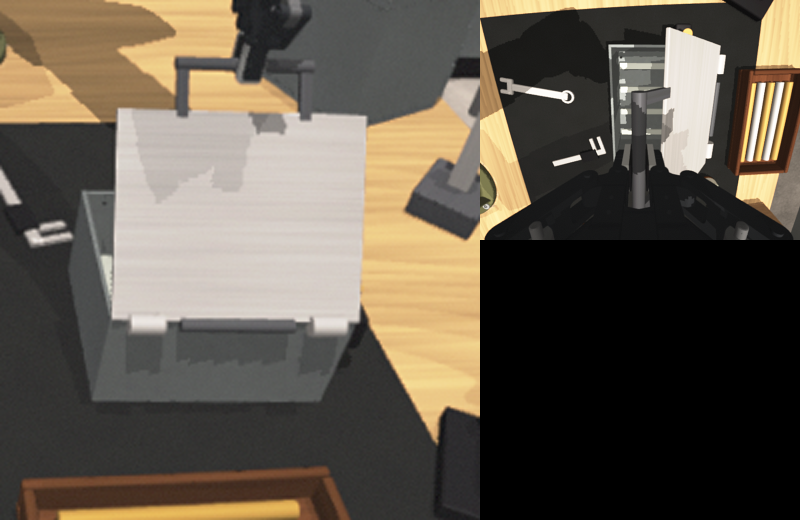

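The scene crop shows bar ends at about (177,62) and (314,65) and the lid's front edge from (118,108) to (367,116). These match the prediction for 54°. A radial load of about 16 N says my arc is about 3 mm too tight, so I'll correct outward and continue slowly.

```bash
python3 -m jog '[[-0.001,0,0.002,0,0.05],[-0.0015,0,0.0025,0,0.05],[0.003,-0.0002,0.006,0,0.05],[0.008,-0.0004,0.009,0,0.05],[0.013,-0.0006,0.012,0,0.05],[0.018,-0.0009,0.0148,0,0.05],[0.018,-0.0009,0.0148,0,0.05],[0.018,-0.0009,0.0148,0,0.05]]'
```

```text
t: 12.9
position: [0.5756, 0.2334, 0.2902]
eef_rot: [[0.045, 0.999, 0.001], [0.999, -0.045, 0.0], [0.0, 0.001, -1.0]]
force: [-4.1, -2.2, 5.2]
gripper_width: 0.125
```

```bash
python3 -m jog '[[0.005,-0.0002,0.0032,0,0.05],[0.0098,-0.0005,0.0064,0,0.05],[0.015,-0.0007,0.009,0,0.05],[0.0201,-0.0009,0.0113,0,0.05],[0.0254,-0.0011,0.0135,0,0.05],[0.0308,-0.0013,0.0156,0,0.05],[0.0308,-0.0013,0.0156,0,0.05],[0.0308,-0.0013,0.0156,0,0.05],[0.0308,-0.0013,0.0156,0,0.05]]'
python3 - <<'E'
from h import *
s=shot('scene','s7'); o=robot.get_obs(); print(o['position'],o['force'],o['gripper_width'])
H=np.array([.684,.2285,.110]);d=np.array([.999,-.0445,0]);yy=np.array([.0445,.999,0])
for th in (63,66,69,72):
    t=np.radians(th); m=H-d*(.22*np.cos(t)-.003*np.sin(t))+[0,0,.22*np.sin(t)+.003*np.cos(t)]
    fr=H-d*.18*np.cos(t)+[0,0,.18*np.sin(t)]
    print(th,[((w2pix(s,m+k*yy*.06)-[360,140])*2).round(1).tolist() for k in(-1,1)],[((w2pix(s,fr+k*yy*.11)-[360,140])*2).round(1).tolist() for k in(-1,1)])
cv2.imwrite('pics/x7.png',cv2.resize(s['img'][140:320,360:600],(480,360),interpolation=cv2.INTER_CUBIC))
E
```

```text
t: 13.65
position: [0.6059, 0.2321, 0.3052]
eef_rot: [[0.045, 0.999, 0.0], [0.999, -0.045, -0.0], [-0.0, 0.001, -1.0]]
force: [-0.3, -3.4, 1.7]
gripper_width: 0.124
[0.60572651 0.23209017 0.30504845] [-0.44685652 -3.10796367  2.93701912] 0.12689202673015254
63 [[190.4, 61.5], [332.5, 65.9]] [[125.8, 108.9], [382.9, 115.6]]
66 [[194.7, 62.8], [338.8, 67.3]] [[128.5, 110.3], [388.5, 117.2]]
69 [[199.1, 64.9], [345.2, 69.4]] [[131.3, 112.5], [394.2, 119.3]]
72 [[203.5, 67.8], [351.7, 72.4]] [[134.0, 115.2], [399.9, 122.2]]
```

View pics/x7.png

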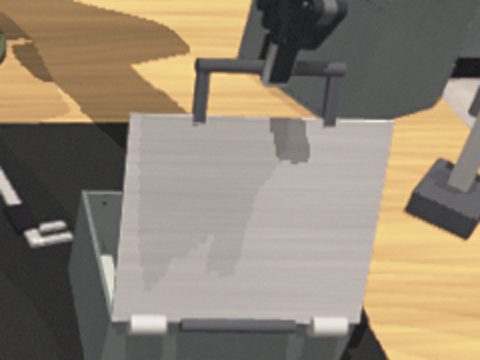

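The picture shows 69°, about 6° past balance and well short of the stop: bar ends (195,66) and (346,69), lid edge (131,113) to (394,120). Now I'll ease it back to about 55.5°.

```bash
python3 -m jog '[[-0.0054,0.0002,-0.0021,0,0.05],[-0.0107,0.0004,-0.0043,0,0.05],[-0.0158,0.0006,-0.0067,0,0.05],[-0.021,0.0008,-0.0092,0,0.05],[-0.0262,0.0011,-0.0119,0,0.05],[-0.0314,0.0013,-0.0146,0,0.05],[-0.0364,0.0015,-0.0176,0,0.05],[-0.0413,0.0017,-0.0206,0,0.05],[-0.0462,0.0019,-0.0236,0,0.05],[-0.0462,0.0019,-0.0236,0,0.05]]'
python3 -m jog '[[0,0,0,0,0.05],[0,0,0,0,0.05],[0,0,0,0,0.05],[0,0,0,0,0.05],[0,0,0,0,0.05],[0,0,0,0,0.05]]'
python3 - <<'E'
from h import *
s=shot('scene','s8');o=robot.get_obs(); print(o['position'],o['force'],o['gripper_width'])
H=np.array([.684,.2285,.110]);d=np.array([.999,-.0445,0]);yy=np.array([.0445,.999,0])
for th in (52,54,56,58,60):
    t=np.radians(th); m=H-d*(.22*np.cos(t)-.003*np.sin(t))+[0,0,.22*np.sin(t)+.003*np.cos(t)]
    fr=H-d*.18*np.cos(t)+[0,0,.18*np.sin(t)]
    print(th,[((w2pix(s,m+k*yy*.06)-[360,150])*3).round(1).tolist() for k in(-1,1)],[((w2pix(s,fr+k*yy*.11)-[360,150])*3).round(1).tolist() for k in(-1,1)])
a=cv2.resize(s['img'][150:240,360:600],None,fx=3,fy=3,interpolation=cv2.INTER_CUBIC)
b=cv2.resize(s['img'][190:350,160:400],None,fx=2,fy=2,interpolation=cv2.INTER_CUBIC)
o=np.zeros((600,720,3),np.uint8); o[:270]=a; o[275:595,:480]=b; cv2.imwrite('pics/x8.png',o)
E
```

```text
t: 14.53
position: [0.5581, 0.2344, 0.2807]
eef_rot: [[0.044, 0.999, -0.002], [0.999, -0.044, 0.0], [0.0, -0.002, -1.0]]
force: [-0.7, -2.2, 0.9]
gripper_width: 0.127
t: 15.03
position: [0.5595, 0.2344, 0.2817]
eef_rot: [[0.045, 0.999, -0.0], [0.999, -0.045, 0.0], [0.0, -0.0, -1.0]]
force: [-3.2, -0.5, 3.3]
gripper_width: 0.127
[0.55950509 0.23437757 0.28167889] [-3.02031725 -0.29042395  4.40182893] 0.12600398195656334
52 [[262.9, 64.6], [465.6, 70.7]] [[174.3, 133.0], [544.4, 142.6]]
54 [[266.9, 63.1], [471.5, 69.3]] [[176.8, 132.2], [549.7, 141.9]]
56 [[270.9, 62.1], [477.4, 68.4]] [[179.4, 131.7], [555.1, 141.5]]
58 [[275.1, 61.5], [483.4, 67.9]] [[182.1, 131.7], [560.6, 141.6]]
60 [[279.2, 61.4], [489.5, 67.9]] [[184.7, 132.0], [566.0, 142.0]]
```

View pics/x8.png

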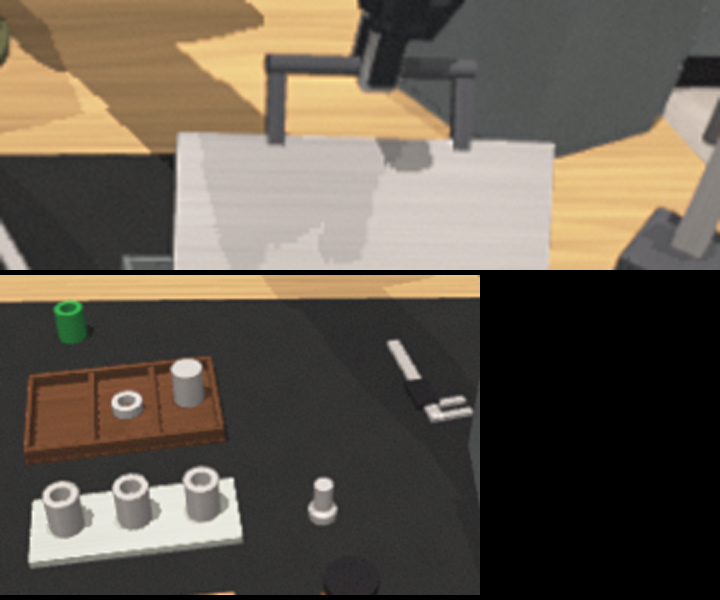

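The lid's front edge runs from (178,133) to (554,143) and the bar ends are at (266,62) and (477,69). That gives about 55.5°, inside the 53–58° window. The three bushings on the carrier stand level, and the collar, plug, spindle and caliper are unmoved. I'll check stillness and hand in.

```bash
python3 -m jog '[[0,0,0,0,0.05],[0,0,0,0,0.05],[0,0,0,0,0.05],[0,0,0,0,0.05],[0,0,0,0,0.05],[0,0,0,0,0.05]]' && python3 -c "
from bench import robot
import numpy as np
o=robot.get_obs(); print(np.abs(o['joint_vel']).max(),o['position']); robot.close_job()"
```

```text
t: 15.58
position: [0.5594, 0.2344, 0.2816]
eef_rot: [[0.045, 0.999, 0.0], [0.999, -0.045, 0.0], [0.0, 0.0, -1.0]]
force: [-3.6, 0.3, 5.6]
gripper_width: 0.129
0.001639573889339341 [0.55944794 0.23435897 0.28163392]
the job is handed in; nothing more can be done
```

The job is done and was handed in at 15.6 s of the 61 s allowed.

- **Bushing:** I took the tall bushing from the tray and lowered it over the empty post until it touched the plate at the expected height. In the last pictures its rim is level with the other two.
- **Hatch:** I raised it by its bar to about 69°, 6° past balance and short of the back stop, then eased it back. It is held still at about 55°, some 8° below balance; the last scene picture gives 55–56° and the arm's position about 55°.

**What did not fully agree:**
- **Spring take-over:** the change in pull at the bar was too small to stand out from the force noise. Passing the balance point is shown by the measured angle, not by a clear force reading.
- **Load on the bar:** my arc was about 3 mm too tight on the way up. That loaded the bar with about 16 N along the lid until I corrected it; about 5–7 N remains while holding.
- **Gripper height:** at the 69° point the arm stood about 3 mm higher than my arc predicted, so the bar may have slid slightly along the fingers.

In the last picture the collar, plug, spindle and caliper stood where they were, and so did the green look-alike. The jar was only partly in that view and the wrench was not in it.

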